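# Close the pantry pots with their own lids

### The arm

A 6-joint arm with a two-finger parallel gripper is mounted at the origin on the work surface. World frame = base frame: x ahead of the robot, y to its left, z up, the work surface at z = 0. Lengths are in m, angles in degrees, forces in N, time in s.
With the tool pointing down it reaches from about 0.4 to 0.825 m from the base axis. Payload 7 kg.
Tool frame: the origin (TCP) lies on the centre line of the jaws, within the pads' length; the fingertips stand 8 mm ahead of it and the grasp point (between the pads) lies 11 mm behind it; z points along the fingers, y is the line along which they close (so a half turn about z gives the same grasp; the last joint's range is limited). The gripper opens to 88 mm and grips with 3 to 60 N. Pads are 19 mm wide; open, the fingers measure 130 mm over their backs; the gripper's body (78 mm by 193 mm) begins 47 mm behind the grasp point.
Start: joints at [83.027, 20.546, 0.682, 0, -70.136, -16.507], TCP at [0.269, 0.619, 0.235] pointing down, gripper open.
Joint ranges: [-176.03, 176.03], [-82.01, 121.73], [-58.28, 71.71], [-173.87, 95.51], [-174.79, -0.11], [-173.66, 173.66]. Speed limits (degrees/s): [136.94, 136.94, 172.46, 180, 180, 180].

### API

Orientations are given as [roll, pitch, yaw] about the fixed x, y, z axes, in that order (R = Rz(yaw) Ry(pitch) Rx(roll)).
In Python, from plant import r gives the robot as it stands.
- The arm moves only by the tool carry_out, never from a script. Its argument "targets" is a list of rows, each a list of 6 numbers: the shift along the tool's x, y, z scaled (see below), then the turn, a rotation vector about the tool's x, y, z scaled (see below). A call has 1 to 5 rows; each row shifts and turns the commanded pose from where the row before left it, along the tool's axes as they then stand; what a row does not reach is not made up. The controller multiplies each number of a shift by 0.5 m and each number of a turn by 60 degrees. A row lasts 1/8 s, in which the tool goes at most 62.5 mm and 10.7 degrees, less where a joint would pass 70% of its speed; a pose out of reach is approached as far as the arm can. A call with a number of a shift or a turn outside -1 to 1 is refused whole. A call with a gripper value outside its range is refused whole. "hand" is the opening, from 0 (shut) to 1 (fully open), set as the call begins (left out, the last holds). The fingers move at their own pace and stop on an object; "squeeze" is the grip in N (left out, the last holds). Time passes only in rows, so rows that do not move let the fingers close. It gives the time, the measured TCP pose, the force, the opening and the grip force at its end, in the units of the state.
- r.get_state(): the state, without advancing time (a new reading comes with each control period).
- r.capture(name): name is "scene" or "side" or "wrist"; returns the picture (400x640x3 uint8, red, green, blue); there is no depth.
- r.camera_info(name): a dict with "K" (3x3 intrinsics, pixels), "eye" and "attitude" of the camera in the world. Camera axes: x right, y down, z forward; pixel columns grow to the right and rows downward; lengths in m; the calibration is good to about 2 mm. A picture is of the moment at which its call begins: read the wrist's pose just before it. camera_info takes no time and is no camera call; for the wrist camera it gives the pose at the moment of the call.
- r.close_job(): hands the job in; it is judged then, once.
The state is a dict: "time_s": time; "joints": joint angles; "qd": joint speeds; "joint_torque": joint torques, N m; "tcp_pos": TCP position; "eef_rot": TCP orientation; "contact_force": force on the tool from outside, world axes, zero at the start; "moment": the same for the moment, N m; "gripper_width": finger opening in m; "gripper_force": force on a finger pad.
Only numpy, scipy, OpenCV 4.12 (cv2) and the standard library are available. Lean on these libraries where they do the work, as an engineer would, in place of code of your own. Each camera call takes 0.05 s, during which the arm holds its last target. There are 200 camera calls.

### The job

Put the lid of the same colour on each of the four washed pantry pots (red, yellow, green, blue), so that every lid sits level and fully home on its rim. Lower each lid onto its pot rather than dropping it, leave the pots standing where they are, and do not disturb the steel pan lid or the amber pepper jar.

Things in the scene. Friction and masses are not known exactly. Their poses are not given: they have to be found in the camera images.
- pot_red: open red glazed ceramic pot, round, loose, 0.4 kg: 72 mm outside diameter, 4 mm wall, 56 mm tall, empty. Origin: centre of its underside, z up; it stands on the table (z = 0).
- pot_yellow: open yellow glazed ceramic pot, round, loose, 0.4 kg: 72 mm outside diameter, 4 mm wall, 56 mm tall, empty. Origin: centre of its underside, z up; it stands on the table (z = 0).
- pot_green: open green glazed ceramic pot, round, loose, 0.4 kg: 72 mm outside diameter, 4 mm wall, 56 mm tall, empty. Origin: centre of its underside, z up; it stands on the table (z = 0).
- pot_blue: open blue glazed ceramic pot, round, loose, 0.4 kg: 72 mm outside diameter, 4 mm wall, 56 mm tall, empty. Origin: centre of its underside, z up; it stands on the table (z = 0).
- lid_red: red round lid, loose, about 0.12 kg: cork plug 46 mm across, 10 mm deep; on it the red disc, 84 mm across, 10 mm thick; on top an upright round wooden knob, 30 mm across, 20 to 50 mm above the origin. Origin: centre of the plug's underside, z up; at first the plug stands on the table. Seated, the disc rests on the pot's rim, origin 46 mm above the pot's; the plug has 9 mm play all round.
- lid_yellow: yellow round lid, loose, about 0.12 kg: cork plug 46 mm across, 10 mm deep; on it the yellow disc, 84 mm across, 10 mm thick; on top an upright round wooden knob, 30 mm across, 20 to 50 mm above the origin. Origin: centre of the plug's underside, z up; at first the plug stands on the table. Seated, the disc rests on the pot's rim, origin 46 mm above the pot's; the plug has 9 mm play all round.
- lid_green: green round lid, loose, about 0.12 kg: cork plug 46 mm across, 10 mm deep; on it the green disc, 84 mm across, 10 mm thick; on top an upright round wooden knob, 30 mm across, 20 to 50 mm above the origin. Origin: centre of the plug's underside, z up; at first the plug stands on the table. Seated, the disc rests on the pot's rim, origin 46 mm above the pot's; the plug has 9 mm play all round.
- lid_blue: blue round lid, loose, about 0.12 kg: cork plug 46 mm across, 10 mm deep; on it the blue disc, 84 mm across, 10 mm thick; on top an upright round wooden knob, 30 mm across, 20 to 50 mm above the origin. Origin: centre of the plug's underside, z up; at first the plug stands on the table. Seated, the disc rests on the pot's rim, origin 46 mm above the pot's; the plug has 9 mm play all round.
- pan_lid: plain steel pan lid, loose, 0.2 kg: 84 mm in diameter, black knob 28 mm in diameter, 46 mm tall in all. Belongs to none of the pots; not to be moved. Origin: centre of its underside.
- pepper_jar: amber glass spice jar with black cap, loose, 42 mm in diameter, 75 mm tall, standing among the pots; not to be moved. Origin: centre of its underside.

How it is judged:
By the outcome, as a careful person would: the job done as asked, in the order asked, and still so for the second after the job is handed in, with the robot touching nothing.
It also fails if it takes over 106 s, if anything falls off the work surface, if the arm or the gripper's body presses on something with over 40 N, if the wrist force passes 120 N, or if a joint passes its speed limit or range.

## Working session

There is one attempt and no reset: what is moved stays moved. The work goes in short steps, Python scripts to look and compute and a tool call to move; the robot and the scene stay as the last step left them, time stands still between calls to the robot, and variables do not carry over. Pictures are saved under pics/ and viewed, at most 14 in all, crops included, and the job is handed in when it is done.

Besides the shell and the picture viewer there is one more tool, called after "Emit:" in YAML: its name, and indented under it one key for each argument. carry_out: Moves the arm, as the interface text tells. Its arguments: {"type":"object","properties":{"targets":{"type":"array","items":{"type":"array","items":{"type":"number","minimum":-1,"maximum":1}}},"hand":{"type":"number"},"squeeze":{"type":"number"}},"required":["targets"]}

```bash
mkdir -p pics; ls; python3 - <<'E'
from plant import r
import cv2
print(r.get_state())
for n in("scene","side","wrist"):
    i=r.camera_info(n);print(n,i)
    cv2.imwrite(f"pics/{n}0.png",r.capture(n)[:,:,::-1])
E
```

```text
pics
{'time_s': 0.0, 'joints': array([ 8.30261480e+01,  2.05900101e+01,  6.33748414e-01, -2.18925401e-02,
       -7.01374799e+01, -1.65074053e+01]), 'qd': array([-0.00374275, -0.08619007, -0.06148101,  0.08222821,  0.06704138,
        0.09208101]), 'joint_torque': array([-7.04717295e-04, -5.82710302e+01,  2.93055314e+01,  6.99729145e+00,
        7.01461133e-03, -1.67542430e-04]), 'tcp_pos': array([0.26876916, 0.61864571, 0.23363301]), 'eef_rot': array([ 1.79904274e+02, -6.90622147e-03, -2.34887067e+01]), 'contact_force': array([ 0.57362422,  0.3176217 , -0.34328351]), 'moment': array([-0.03899469,  0.0307864 , -0.01261118]), 'gripper_force': 0.0, 'gripper_width': 0.08748889888872635}
scene {'K': array([[457.47033131,   0.        , 320.59604978],
       [  0.        , 457.47033131, 203.45564115],
       [  0.        ,   0.        ,   1.        ]]), 'eye': array([1.1961063 , 0.68422804, 0.81161819]), 'attitude': array([-1.29032088e+02,  1.02026226e-01,  1.35163517e+02])}
side {'K': array([[396.24899544,   0.        , 320.34736487],
       [  0.        , 396.24899544, 198.79167021],
       [  0.        ,   0.        ,   1.        ]]), 'eye': array([0.48905586, 0.70322501, 0.89724795]), 'attitude': array([-141.48029068,   -1.04536974, -175.99821549])}
wrist {'K': array([[341.22827086,   0.        , 314.65698359],
       [  0.        , 341.22827086, 206.1014786 ],
       [  0.        ,   0.        ,   1.        ]]), 'eye': array([0.32887521, 0.59236298, 0.3826905 ]), 'attitude': array([ 1.65740050e+02, -1.63784225e-02, -1.13504784e+02])}
```

View pics/scene0.png

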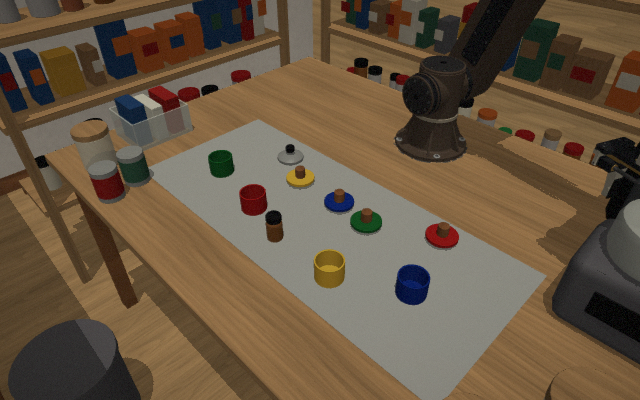

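View pics/side0.png

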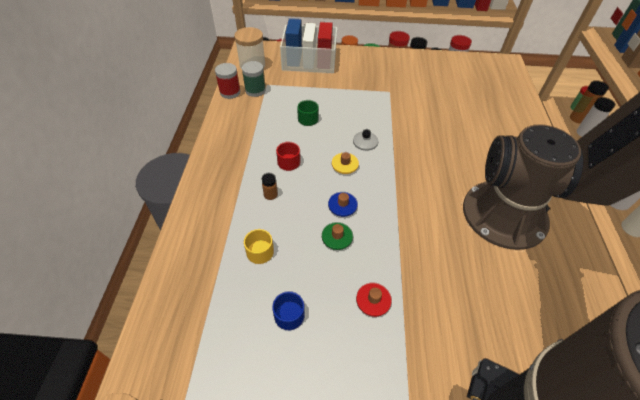

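The pictures show all four pots, all four lids, the pan lid (side 366,140) and the jar (side 270,187) clearly. I'll segment by colour and fit the known shapes in both cameras.

```bash
cat > h.py <<'E'
from plant import r
import cv2, numpy as np
from scipy.spatial.transform import Rotation as R
from scipy.optimize import least_squares
TH=np.linspace(0,2*np.pi,72,endpoint=False)
SH={'pot':[(.036,0),(.036,.056)],'lid':[(.042,.010),(.042,.020)],'jar':[(.021,0),(.021,.05)],'seat':[(.042,.056),(.042,.066)]}
HUE={'red':(0,5,170),'yellow':(20,32,140),'green':(50,80,100),'blue':(110,128,120)}
def proj(P,i):
    c=(P-i['eye'])@R.from_euler('xyz',i['attitude'],degrees=True).as_matrix()
    p=c@i['K'].T; return p[:,:2]/p[:,2:]
def outline(xy,shape,i):
    P=np.vstack([np.c_[xy[0]+a*np.cos(TH),xy[1]+a*np.sin(TH),0*TH+z] for a,z in SH[shape]])
    return cv2.convexHull(proj(P,i).astype(np.float32))
def feat(h):
    x,y=h[:,0,0],h[:,0,1];m=cv2.moments(h)
    return np.array([x.min(),x.max(),y.min(),y.max(),m['m10']/m['m00'],m['m01']/m['m00']])
def blobs(img,col):
    v=cv2.cvtColor(img,cv2.COLOR_RGB2HSV);lo,hi,s=HUE[col]
    m=cv2.inRange(v,(lo,s,40),(hi,255,255))
    if col=='red': m|=cv2.inRange(v,(174,s,40),(180,255,255))
    m=cv2.morphologyEx(m,cv2.MORPH_OPEN,np.ones((2,2)))
    out=[]
    for c in cv2.findContours(m,cv2.RETR_EXTERNAL,cv2.CHAIN_APPROX_NONE)[0]:
        if cv2.contourArea(c)>60: out.append(cv2.convexHull(c.astype(np.float32)))
    return out
def fit(obs,shape,x0):
    """obs: list of (hull,info)"""
    f=lambda p:np.concatenate([feat(outline(p,shape,i))-feat(h) for h,i in obs])
    s=least_squares(f,x0,loss='soft_l1');return s.x,np.abs(s.fun).max() if 0 else np.round(f(s.x),1)
def near(bl,px,tol=25):
    b=[h for h in bl if np.hypot(*(feat(h)[4:]-px))<tol]
    return max(b,key=cv2.contourArea) if b else None
E
python3 - <<'E'
from h import *
im={n:cv2.imread(f"pics/{n}0.png")[:,:,::-1].copy() for n in("scene","side")}
I={n:r.camera_info(n) for n in im}
px={'pot_red':((253,200),(288,157)),'pot_yellow':((329,268),(259,247)),'pot_green':((221,164),(308,113)),'pot_blue':((412,285),(289,311)),
'lid_red':((442,236),(374,299)),'lid_yellow':((300,178),(345,163)),'lid_green':((366,221),(338,236)),'lid_blue':((339,202),(343,204))}
for k,(a,b) in px.items():
    s,c=k.split('_');obs=[]
    for n,p in zip(im,(a,b)):
        h=near(blobs(im[n],c),p,12)
        if h is not None: obs.append((h,I[n]))
        else: print('none',k,n)
    x,f=fit(obs,s,(.5,.2));print(k,x.round(4),'r',np.hypot(*x).round(3),f)
# pan lid, jar by hand-ray: side pixel
def ray(p,i,z):
    d=R.from_euler('xyz',i['attitude'],degrees=True).as_matrix()@np.linalg.solve(i['K'],[*p,1]);return (i['eye']+d*(z-i['eye'][2])/d[2])[:2]
print('pan knob top',ray((290,148),I['scene'],.046),ray((366,132),I['side'],.046))
print('jar cap top',ray((273,214),I['scene'],.075),ray((268.5,177),I['side'],.075))
E
```

```text
pot_red [ 0.631  -0.1444] r 0.647 [-0.9  1.3 -1.9  0.3  0.4 -1.  -2.2  1.2 -2.3  1.5 -0.6 -0.2]
pot_yellow [0.6689 0.1828] r 0.693 [-0.7  1.  -1.1  0.6 -0.1 -0.3 -2.8 -0.  -1.6  1.3 -1.6  0.2]
pot_green [ 0.5909 -0.3515] r 0.688 [-1.1  3.4 -1.7 -0.2  0.7 -0.8 -2.5  0.1 -1.8  2.1 -1.2  0.1]
pot_blue [0.5687 0.3449] r 0.665 [-1.4  1.4 -3.3 -1.   0.1 -1.9 -1.2  1.5 -1.9  1.2  0.2 -0.3]
lid_red [0.3745 0.2965] r 0.478 [-1.5  0.9 -2.4  0.1 -0.  -1.3 -2.2  0.8 -2.3  1.9 -0.7 -0.2]
lid_yellow [ 0.4571 -0.1418] r 0.479 [ 0.2  1.6 -2.2  0.   0.6 -1.1 -2.   0.6 -2.1  1.1 -0.9 -0.3]
lid_green [0.4702 0.1275] r 0.487 [-0.5  1.7 -2.1  0.8  0.7 -0.6 -2.3  0.6 -0.9  2.  -1.2  0.6]
lid_blue [0.4601 0.0178] r 0.46 [-1.3  1.  -2.2  0.5  0.  -0.9 -3.1 -0.  -1.9  1.9 -1.5 -0.1]
pan knob top [ 0.40481051 -0.24915513] [ 0.39503753 -0.25710455]
jar cap top [ 0.66950203 -0.01512628] [ 0.66804886 -0.01558998]
```

```bash
cat >> h.py <<'E'
def go(*xyz):
    """tool-axis moves in units (0.5 m) from the measured pose"""
    s=r.get_state();M=R.from_euler('xyz',s['eef_rot'],degrees=True).as_matrix()
    print(s['tcp_pos'].round(4),s['eef_rot'].round(2),'t',round(s['time_s'],2))
    p=s['tcp_pos']
    for q in xyz:
        d=M.T@(np.array(q)-p)/.5; print('->',q,'units',d.round(4),'rows>=',np.ceil(np.linalg.norm(d)/.125)); p=np.array(q)
POS={'pot_red':(.631,-.1444),'pot_yellow':(.6689,.1828),'pot_green':(.5909,-.3515),'pot_blue':(.5687,.3449),
'lid_red':(.3745,.2965),'lid_yellow':(.4571,-.1418),'lid_green':(.4702,.1275),'lid_blue':(.4601,.0178)}
def wrist():
    i=r.camera_info('wrist');im=r.capture('wrist')
    for k,p in POS.items():
        s,c=k.split('_');f0=feat(outline(p,s,i))
        if f0[0]<5 or f0[1]>635 or f0[2]<5 or f0[3]>395: continue
        h=near(blobs(im,c),f0[4:],30)
        if h is None: print(k,'not seen');continue
        x,f=fit([(h,i)],s,p);print(k,x.round(4),f)
    return im
E
python3 - <<'E'
from h import *
go((.3745,.2965,.2))
E
```

```text
[0.2688 0.6187 0.2338] [ 1.7993e+02 -1.0000e-02 -2.3490e+01] t 0.15
-> (0.3745, 0.2965, 0.2) units [0.4507 0.5068 0.0684] rows>= 6.0
```

Emit:
carry_out:
  targets:
    - [0.056,0.063,0.008,0,0,0]
    - [0.056,0.063,0.008,0,0,0]
    - [0.056,0.063,0.008,0,0,0]
    - [0.056,0.063,0.009,0,0,0]
    - [0.056,0.063,0.009,0,0,0]
  hand: 1
  squeeze: 20

```text
time_s: 0.78
tcp_pos: [0.3348, 0.4174, 0.2133]
eef_rot: [180.0, 0.0, -23.5]
contact_force: [-0.3, 0.0, 0.8]
gripper_width: 0.0877
gripper_force: 0.0
```

Emit:
carry_out:
  targets:
    - [0.056,0.063,0.008,0,0,0]
    - [0.056,0.063,0.008,0,0,0]
    - [0.056,0.063,0.008,0,0,0]
    - [0,0,0,0,0,0]
    - [0,0,0,0,0,0]

```text
time_s: 1.4
tcp_pos: [0.3742, 0.2989, 0.2018]
eef_rot: [-180.0, -0.0, -23.5]
contact_force: [-0.4, 0.7, -0.1]
gripper_width: 0.0875
gripper_force: 0.0
```

```bash
python3 - <<'E'
from h import *
im=wrist();cv2.imwrite('pics/w1.png',im[:,:,::-1]);go((.3745,.2965,.2))
E
```

```text
lid_red [0.3755 0.2931] [-2.1  1.3 -2.5  2.3  0.1 -0. ]
[0.3741 0.2992 0.2017] [-179.97   -0.    -23.47] t 1.45
-> (0.3745, 0.2965, 0.2) units [0.003  0.0047 0.0034] rows>= 1.0
```

View pics/w1.png

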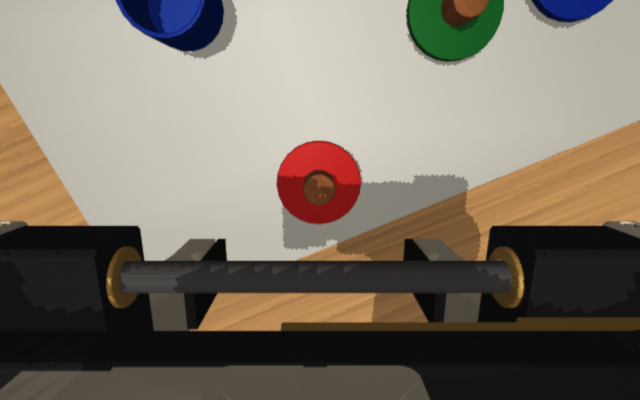

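The red lid sits at (319,182), between the jaws. The wrist fit agrees with the earlier one to 3 mm, so I'll descend.

```bash
python3 - <<'E'
from h import *
go((.375,.295,.2),(.375,.295,.033))
E
```

```text
[0.3741 0.2992 0.2017] [-179.97   -0.    -23.47] t 1.45
-> (0.375, 0.295, 0.2) units [0.0051 0.007  0.0034] rows>= 1.0
-> (0.375, 0.295, 0.033) units [-0.00e+00  2.00e-04  3.34e-01] rows>= 3.0
```

Emit:
carry_out:
  targets:
    - [0.005,0.007,0.087,0,0,0]
    - [0,0,0.09,0,0,0]
    - [0,0,0.09,0,0,0]
    - [0,0,0.05,0,0,0]
    - [0,0,0.02,0,0,0]

```text
time_s: 2.08
tcp_pos: [0.3743, 0.2946, 0.0315]
eef_rot: [179.8, 0.0, -23.4]
contact_force: [0.6, 0.1, -0.1]
gripper_width: 0.0877
gripper_force: 0.0
```

Emit:
carry_out:
  targets:
    - [0,0,0,0,0,0]
    - [0,0,0,0,0,0]
    - [0,0,0,0,0,0]
    - [0,0,0,0,0,0]
    - [0,0,0,0,0,0]
  hand: 0
  squeeze: 20

```text
time_s: 2.7
tcp_pos: [0.375, 0.2946, 0.0334]
eef_rot: [-180.0, -0.0, -23.5]
contact_force: [-0.0, 0.1, -0.3]
gripper_width: 0.0435
gripper_force: 0.0
```

Emit:
carry_out:
  targets:
    - [0,0,0,0,0,0]
    - [0,0,0,0,0,0]
    - [0,0,0,0,0,0]
    - [0,0,0,0,0,0]

```text
time_s: 3.2
tcp_pos: [0.3749, 0.2946, 0.0331]
eef_rot: [-180.0, -0.0, -23.5]
contact_force: [-0.2, -0.5, 2.9]
gripper_width: 0.0293
gripper_force: 20.0
```

Emit:
carry_out:
  targets:
    - [0,0,-0.04,0,0,0]
    - [0,0,-0.08,0,0,0]
    - [0,0,-0.09,0,0,0]
    - [0,0,-0.08,0,0,0]
    - [0,0,-0.04,0,0,0]

```text
time_s: 3.82
tcp_pos: [0.3752, 0.295, 0.2002]
eef_rot: [-179.8, -0.0, -23.5]
contact_force: [0.2, -0.2, -0.4]
gripper_width: 0.0295
gripper_force: 20.0
```

```bash
python3 - <<'E'
from h import *
SH['held']=[(.042,.010+.165),(.042,.02+.165)]
i=r.camera_info('wrist');im=r.capture('wrist');cv2.imwrite('pics/w2.png',im[:,:,::-1])
p=r.get_state()['tcp_pos'];h=near(blobs(im,'red'),feat(outline(p,'held',i))[4:],60)
print(feat(outline(p,'held',i)),None if h is None else feat(h))
if h is not None:print(fit([(h,i)],'held',p[:2]))
go((.631,-.1444,.2))
E
```

```text
[230.84884644 394.65820312 166.32766724 322.86395264 312.75483165
 245.0254162 ] [239.         394.         168.         250.         315.8773841
 212.59721374]
(array([0.39136804, 0.28728144]), array([ -7.4,   5.6, -36.8,  43.6,  -0.3,   0. ]))
[0.3758 0.2956 0.202 ] [-1.7972e+02 -7.0000e-02 -2.3450e+01] t 3.88
-> (0.631, -0.1444, 0.2) units [0.8184 0.6042 0.0021] rows>= 9.0
```

View pics/w2.png

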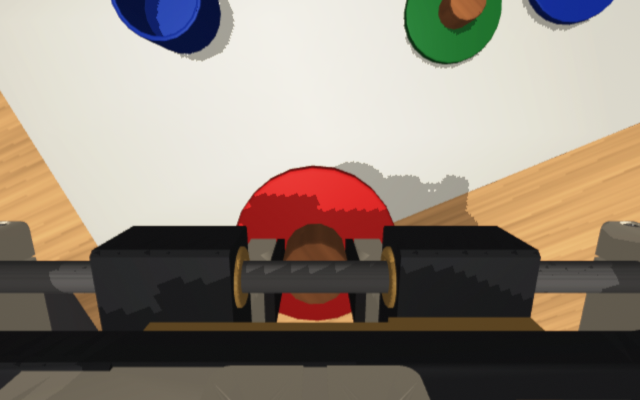

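Red is held centred (disc edges match the prediction to about 1.5 mm). I'll go to a point 90 mm short of the red pot so the wrist camera can see it.

Emit:
carry_out:
  targets:
    - [0.064,0.06,0,0,0,0]
    - [0.064,0.06,0,0,0,0]
    - [0.064,0.06,0,0,0,0]
    - [0.064,0.06,0,0,0,0]
    - [0.064,0.06,0,0,0,0]

```text
time_s: 4.5
tcp_pos: [0.4619, 0.0917, 0.1974]
eef_rot: [180.0, 0.0, -23.5]
contact_force: [1.0, 1.3, -0.7]
gripper_width: 0.0294
gripper_force: 20.0
```

Emit:
carry_out:
  targets:
    - [0.064,0.06,0,0,0,0]
    - [0.064,0.06,0,0,0,0]
    - [0.064,0.06,0,0,0,0]
    - [0.064,0.06,0,0,0,0]
    - [0.064,0.06,0,0,0,0]

```text
time_s: 5.12
tcp_pos: [0.5489, -0.1096, 0.1971]
eef_rot: [180.0, 0.1, -23.5]
contact_force: [0.4, 0.4, -0.4]
gripper_width: 0.0296
gripper_force: 20.0
```

Emit:
carry_out:
  targets:
    - [0,0,0,0,0,0]
    - [0,0,0,0,0,0]

```text
time_s: 5.38
tcp_pos: [0.5482, -0.1082, 0.1971]
eef_rot: [180.0, 0.1, -23.5]
contact_force: [-0.2, -0.4, -1.0]
gripper_width: 0.0297
gripper_force: 20.0
```

```bash
python3 - <<'E'
from h import *
im=wrist();cv2.imwrite('pics/w3.png',im[:,:,::-1])
go((.631,-.1444,.2),(.631,-.1444,.081))
E
```

```text
pot_red [ 0.6321 -0.1486] [-2.   1.7 -1.2  1.7  0.3 -0. ]
lid_yellow not seen
lid_green not seen
lid_blue not seen
[ 0.5483 -0.1078  0.1974] [ 1.7998e+02  6.0000e-02 -2.3480e+01] t 5.42
-> (0.631, -0.1444, 0.2) units [ 0.1809  0.0013 -0.0053] rows>= 2.0
-> (0.631, -0.1444, 0.081) units [ 3.00e-04 -1.00e-04  2.38e-01] rows>= 2.0
```

Emit:
carry_out:
  targets:
    - [0.061,0.001,0,0,0,0]
    - [0.061,0.001,0,0,0,0]
    - [0.06,0.002,0.03,0,0,0]
    - [0,0,0.08,0,0,0]
    - [0,0,0.08,0,0,0]

```text
time_s: 6.05
tcp_pos: [0.6317, -0.145, 0.1021]
eef_rot: [-180.0, -0.0, -23.4]
contact_force: [0.4, -0.3, -0.9]
gripper_width: 0.0292
gripper_force: 20.0
```

Emit:
carry_out:
  targets:
    - [0,0,0,0,0,0]
    - [0,0,0,0,0,0]

```text
time_s: 6.3
tcp_pos: [0.6325, -0.1457, 0.1048]
eef_rot: [-180.0, -0.1, -23.4]
contact_force: [-0.2, 0.1, -1.0]
gripper_width: 0.0295
gripper_force: 20.0
```

```bash
python3 - <<'E'
from h import *
a=r.capture('scene')[160:240,200:310];b=r.capture('side')[110:190,235:345]
cv2.imwrite('pics/m4.png',cv2.resize(np.hstack([a,b])[:,:,::-1],None,fx=3.6,fy=3.6))
go((.6312,-.146,.079))
E
```

```text
[ 0.6329 -0.1458  0.1055] [-179.93   -0.19  -23.42] t 6.4
-> (0.6312, -0.146, 0.079) units [-0.0032  0.0017  0.0529] rows>= 1.0
```

View pics/m4.png

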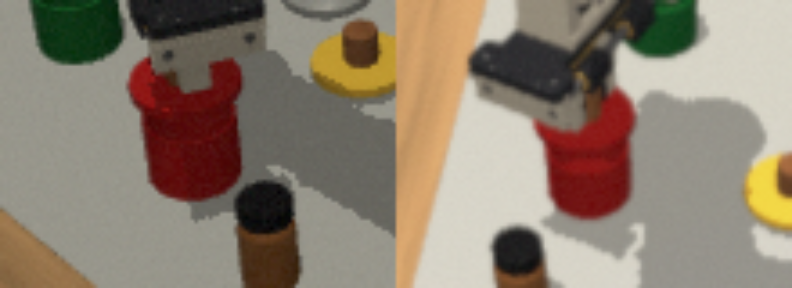

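The lid is centred over the red pot in both views (scene crop about (190,90), side crop about (588,110)), with the jar well clear. Lowering.

Emit:
carry_out:
  targets:
    - [-0.002,0.001,0.012,0,0,0]
    - [0,0,0.012,0,0,0]
    - [0,0,0.012,0,0,0]
    - [0,0,0.008,0,0,0]
    - [0,0,0,0,0,0]

```text
time_s: 7.02
tcp_pos: [0.6301, -0.1464, 0.0805]
eef_rot: [180.0, 0.1, -23.5]
contact_force: [-0.3, -0.1, -0.2]
gripper_width: 0.0295
gripper_force: 20.0
```

Emit:
carry_out:
  targets:
    - [0,0,0.004,0,0,0]
    - [0,0,0,0,0,0]

```text
time_s: 7.28
tcp_pos: [0.6306, -0.1463, 0.0792]
eef_rot: [-180.0, -0.0, -23.5]
contact_force: [0.6, -0.7, -0.3]
gripper_width: 0.0294
gripper_force: 20.0
```

Emit:
carry_out:
  targets:
    - [0,0,0.002,0,0,0]
    - [0,0,0,0,0,0]

```text
time_s: 7.52
tcp_pos: [0.6307, -0.1463, 0.0791]
eef_rot: [-180.0, -0.1, -23.5]
contact_force: [-2.1, 0.9, 6.5]
gripper_width: 0.0298
gripper_force: 20.0
```

Emit:
carry_out:
  targets:
    - [0,0,0.002,0,0,0]
    - [0,0,0,0,0,0]

```text
time_s: 7.78
tcp_pos: [0.6307, -0.1464, 0.0791]
eef_rot: [-180.0, -0.1, -23.4]
contact_force: [-5.4, 2.2, 12.4]
gripper_width: 0.0294
gripper_force: 20.0
```

Emit:
carry_out:
  targets:
    - [0,0,-0.003,0,0,0]
    - [0,0,0,0,0,0]

```text
time_s: 8.02
tcp_pos: [0.6307, -0.1463, 0.0791]
eef_rot: [-180.0, -0.0, -23.5]
contact_force: [-1.8, 0.4, 6.9]
gripper_width: 0.0293
gripper_force: 20.0
```

Emit:
carry_out:
  targets:
    - [0,0,0,0,0,0]
    - [0,0,0,0,0,0]
    - [0,0,0,0,0,0]
    - [0,0,0,0,0,0]
    - [0,0,0,0,0,0]
  hand: 1

```text
time_s: 8.65
tcp_pos: [0.6304, -0.1463, 0.0785]
eef_rot: [180.0, 0.0, -23.5]
contact_force: [-0.1, 0.9, 0.1]
gripper_width: 0.074
gripper_force: 0.0
```

Emit:
carry_out:
  targets:
    - [0,0,-0.03,0,0,0]
    - [0,0,-0.06,0,0,0]
    - [0,0,-0.08,0,0,0]
    - [0,0,-0.07,0,0,0]
    - [0,0,0,0,0,0]

```text
time_s: 9.28
tcp_pos: [0.6324, -0.1465, 0.2035]
eef_rot: [-179.9, -0.4, -23.5]
contact_force: [0.1, 0.4, -0.6]
gripper_width: 0.0877
gripper_force: 0.0
```

```bash
python3 - <<'E'
from h import *
go((.4571,-.1425,.2),(.4571,-.1425,.033))
E
```

```text
[ 0.6324 -0.1465  0.2035] [-179.86   -0.4   -23.45] t 9.28
-> (0.4571, -0.1425, 0.2) units [-0.3249  0.1321  0.0045] rows>= 3.0
-> (0.4571, -0.1425, 0.033) units [-0.0023  0.0008  0.334 ] rows>= 3.0
```

Emit:
carry_out:
  targets:
    - [-0.06,0.026,0,0,0,0]
    - [-0.09,0.036,0,0,0,0]
    - [-0.09,0.036,0,0,0,0]
    - [-0.085,0.034,0,0,0,0]
    - [0,0,0,0,0,0]

```text
time_s: 9.9
tcp_pos: [0.4521, -0.1421, 0.1992]
eef_rot: [-180.0, -0.0, -23.5]
contact_force: [0.6, -0.4, 0.6]
gripper_width: 0.0879
gripper_force: 0.0
```

Emit:
carry_out:
  targets:
    - [0,0,0,0,0,0]
    - [0,0,0,0,0,0]
    - [0,0,0,0,0,0]

```text
time_s: 10.28
tcp_pos: [0.4556, -0.1421, 0.1982]
eef_rot: [180.0, 0.0, -23.5]
contact_force: [0.2, 0.1, -0.1]
gripper_width: 0.0877
gripper_force: 0.0
```

```bash
python3 - <<'E'
from h import *
wrist()
go((.4571,-.1425,.2),(.4571,-.1425,.033))
E
```

```text
lid_yellow [ 0.4583 -0.1485] [-0.7  2.7 -2.   0.7  1.1 -0.7]
lid_green not seen
lid_blue [0.4639 0.0102] [-6.   2.8 -6.6 16.8  2.5  7.1]
[ 0.4555 -0.1421  0.1982] [ 1.7998e+02  4.0000e-02 -2.3490e+01] t 10.32
-> (0.4571, -0.1425, 0.2) units [ 0.0033 -0.0006 -0.0037] rows>= 1.0
-> (0.4571, -0.1425, 0.033) units [ 3.00e-04 -1.00e-04  3.34e-01] rows>= 3.0
```

Emit:
carry_out:
  targets:
    - [0.006,0.004,0.07,0,0,0]
    - [0,0,0.09,0,0,0]
    - [0,0,0.09,0,0,0]
    - [0,0,0.06,0,0,0]
    - [0,0,0.02,0,0,0]

```text
time_s: 10.95
tcp_pos: [0.456, -0.1453, 0.0317]
eef_rot: [179.9, 0.2, -23.5]
contact_force: [0.4, 0.2, 0.1]
gripper_width: 0.0877
gripper_force: 0.0
```

Emit:
carry_out:
  targets:
    - [0,0,0,0,0,0]
    - [0,0,0,0,0,0]
    - [0,0,0,0,0,0]
    - [0,0,0,0,0,0]
    - [0,0,0,0,0,0]
  hand: 0

```text
time_s: 11.58
tcp_pos: [0.4572, -0.1451, 0.0339]
eef_rot: [-180.0, -0.0, -23.5]
contact_force: [-0.4, 0.0, 1.3]
gripper_width: 0.0432
gripper_force: 0.0
```

Emit:
carry_out:
  targets:
    - [0,0,0,0,0,0]
    - [0,0,0,0,0,0]
    - [0,0,0,0,0,0]
    - [0,0,0,0,0,0]

```text
time_s: 12.08
tcp_pos: [0.457, -0.1452, 0.0336]
eef_rot: [180.0, 0.0, -23.5]
contact_force: [-1.4, -0.0, 2.9]
gripper_width: 0.0294
gripper_force: 20.0
```

Emit:
carry_out:
  targets:
    - [0,0,-0.04,0,0,0]
    - [0,0,-0.08,0,0,0]
    - [0,0,-0.09,0,0,0]
    - [0,0,-0.08,0,0,0]
    - [0,0,-0.04,0,0,0]

```text
time_s: 12.7
tcp_pos: [0.4576, -0.1451, 0.2007]
eef_rot: [-179.9, -0.1, -23.5]
contact_force: [0.6, -0.2, -2.7]
gripper_width: 0.0292
gripper_force: 20.0
```

```bash
python3 - <<'E'
from h import *
go((.5869,.2163,.2),(.6695,.1805,.2))
E
```

```text
[ 0.4576 -0.1451  0.2007] [-1.7992e+02 -1.4000e-01 -2.3480e+01] t 12.7
-> (0.5869, 0.2163, 0.2) units [-0.0508 -0.7659  0.0022] rows>= 7.0
-> (0.6695, 0.1805, 0.2) units [ 1.8e-01 -1.0e-04  4.0e-04] rows>= 2.0
```

Emit:
carry_out:
  targets:
    - [-0.005,-0.077,0,0,0,0]
    - [-0.005,-0.077,0,0,0,0]
    - [-0.005,-0.077,0,0,0,0]
    - [-0.005,-0.077,0,0,0,0]
    - [-0.005,-0.077,0,0,0,0]

```text
time_s: 13.32
tcp_pos: [0.5222, 0.0376, 0.1981]
eef_rot: [180.0, 0.0, -23.5]
contact_force: [-0.1, -0.1, -1.8]
gripper_width: 0.0292
gripper_force: 20.0
```

Emit:
carry_out:
  targets:
    - [-0.005,-0.077,0,0,0,0]
    - [-0.005,-0.077,0,0,0,0]
    - [-0.005,-0.077,0,0,0,0]
    - [-0.005,-0.075,0,0,0,0]
    - [-0.005,-0.075,0,0,0,0]

```text
time_s: 13.95
tcp_pos: [0.5866, 0.2173, 0.1978]
eef_rot: [180.0, 0.0, -23.5]
contact_force: [-0.3, -0.8, -1.5]
gripper_width: 0.0294
gripper_force: 20.0
```

Emit:
carry_out:
  targets:
    - [0,0,0,0,0,0]
    - [0,0,0,0,0,0]
    - [0,0,0,0,0,0]

```text
time_s: 14.32
tcp_pos: [0.5863, 0.2153, 0.1985]
eef_rot: [180.0, 0.0, -23.5]
contact_force: [-0.9, -0.3, -0.5]
gripper_width: 0.0298
gripper_force: 20.0
```

```bash
python3 - <<'E'
from h import *
wrist()
go((.6695,.1805,.105))
E
```

```text
pot_yellow [0.6677 0.1786] [-1.5  1.4 -1.2  1.5  0.   0.1]
pot_blue not seen
lid_green not seen
lid_blue [0.4591 0.0123] [-0.7  3.7 -2.7  1.3 -0.1  1.3]
[0.5865 0.2153 0.1987] [180.     0.   -23.52] t 14.38
-> (0.6695, 0.1805, 0.105) units [ 0.1801 -0.0025  0.1873] rows>= 3.0
```

Emit:
carry_out:
  targets:
    - [0.06,-0.001,0,0,0,0]
    - [0.06,-0.001,0,0,0,0]
    - [0.058,0,0.03,0,0,0]
    - [0,0,0.08,0,0,0]
    - [0,0,0.08,0,0,0]

```text
time_s: 15.0
tcp_pos: [0.6691, 0.1805, 0.103]
eef_rot: [-179.9, -0.0, -23.6]
contact_force: [0.2, 0.5, -1.9]
gripper_width: 0.0294
gripper_force: 20.0
```

Emit:
carry_out:
  targets:
    - [0,0,0,0,0,0]
    - [0,0,0,0,0,0]
    - [0,0,0,0,0,0]

```text
time_s: 15.38
tcp_pos: [0.6699, 0.1821, 0.1061]
eef_rot: [-179.8, -0.1, -23.5]
contact_force: [-0.6, 0.5, -1.2]
gripper_width: 0.0295
gripper_force: 20.0
```

```bash
python3 - <<'E'
from h import *
a=r.capture('scene')[225:305,275:385];b=r.capture('side')[200:280,205:315]
cv2.imwrite('pics/m5.png',cv2.resize(np.hstack([a,b])[:,:,::-1],None,fx=3.6,fy=3.6))
go((.6685,.1807,.079))
E
```

```text
[0.6695 0.182  0.1055] [-1.7987e+02 -1.0000e-01 -2.3470e+01] t 15.47
-> (0.6685, 0.1807, 0.079) units [-0.0008  0.0034  0.053 ] rows>= 1.0
```

View pics/m5.png

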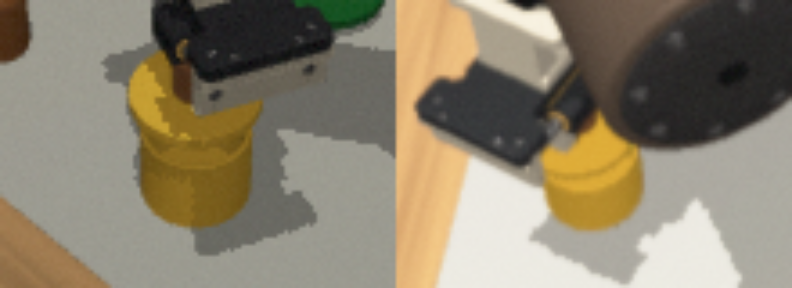

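Yellow is centred over its pot: in the scene crop the lid spans x 128–262 and the pot 140–252. Lowering.

Emit:
carry_out:
  targets:
    - [-0.001,0.003,0.012,0,0,0]
    - [0,0,0.012,0,0,0]
    - [0,0,0.012,0,0,0]
    - [0,0,0.008,0,0,0]
    - [0,0,0,0,0,0]

```text
time_s: 16.1
tcp_pos: [0.6674, 0.1803, 0.0809]
eef_rot: [179.9, 0.0, -23.5]
contact_force: [-0.5, -0.3, -0.9]
gripper_width: 0.0294
gripper_force: 20.0
```

Emit:
carry_out:
  targets:
    - [0,0,0.005,0,0,0]
    - [0,0,0,0,0,0]

```text
time_s: 16.35
tcp_pos: [0.6681, 0.1805, 0.0797]
eef_rot: [-180.0, -0.0, -23.5]
contact_force: [-0.2, 0.1, 1.1]
gripper_width: 0.0295
gripper_force: 20.0
```

Emit:
carry_out:
  targets:
    - [0,0,0.002,0,0,0]
    - [0,0,0,0,0,0]

```text
time_s: 16.6
tcp_pos: [0.6681, 0.1805, 0.0797]
eef_rot: [-179.9, -0.1, -23.5]
contact_force: [-2.5, -1.0, 8.3]
gripper_width: 0.0297
gripper_force: 20.0
```

Seated. Release, then go to the green lid.

Emit:
carry_out:
  targets:
    - [0,0,0,0,0,0]
    - [0,0,0,0,0,0]
    - [0,0,0,0,0,0]
    - [0,0,0,0,0,0]
    - [0,0,0,0,0,0]
  hand: 1

```text
time_s: 17.23
tcp_pos: [0.6676, 0.1804, 0.0779]
eef_rot: [180.0, 0.0, -23.5]
contact_force: [-0.5, -0.1, 0.4]
gripper_width: 0.0739
gripper_force: 0.0
```

Emit:
carry_out:
  targets:
    - [0,0,-0.03,0,0,0]
    - [0,0,-0.06,0,0,0]
    - [0,0,-0.08,0,0,0]
    - [0,0,-0.07,0,0,0]
    - [0,0,0,0,0,0]

```text
time_s: 17.85
tcp_pos: [0.6696, 0.1811, 0.2033]
eef_rot: [-179.7, -0.3, -23.5]
contact_force: [0.1, -1.3, -0.4]
gripper_width: 0.0876
gripper_force: 0.0
```

```bash
python3 - <<'E'
from h import *
go((.4702,.1255,.2))
E
```

```text
[0.6696 0.1811 0.2033] [-179.68   -0.3   -23.46] t 17.85
-> (0.4702, 0.1255, 0.2) units [-0.3216  0.2607  0.0035] rows>= 4.0
```

Emit:
carry_out:
  targets:
    - [-0.04,0.032,0,0,0,0]
    - [-0.07,0.058,0,0,0,0]
    - [-0.08,0.065,0,0,0,0]
    - [-0.08,0.065,0,0,0,0]
    - [-0.05,0.041,0,0,0,0]

```text
time_s: 18.48
tcp_pos: [0.4667, 0.1235, 0.1983]
eef_rot: [-180.0, 0.0, -23.5]
contact_force: [0.2, 0.7, 0.9]
gripper_width: 0.0876
gripper_force: 0.0
```

Emit:
carry_out:
  targets:
    - [0,0,0,0,0,0]
    - [0,0,0,0,0,0]
    - [0,0,0,0,0,0]

```text
time_s: 18.85
tcp_pos: [0.4696, 0.1247, 0.1979]
eef_rot: [180.0, 0.0, -23.5]
contact_force: [0.4, 0.1, 0.6]
gripper_width: 0.0876
gripper_force: 0.0
```

```bash
python3 - <<'E'
from h import *
wrist()
go((.4702,.1255,.2),(.4702,.1255,.033))
E
```

```text
lid_red not seen
lid_green [0.4701 0.1209] [-2.1  2.1 -1.7  1.8  0.1  0.1]
lid_blue [0.4591 0.0134] [-1.8  1.9 -1.1  2.  -0.1  0.2]
[0.4695 0.1246 0.1978] [ 1.7997e+02  1.0000e-02 -2.3500e+01] t 18.9
-> (0.4702, 0.1255, 0.2) units [ 0.0005 -0.0021 -0.0044] rows>= 1.0
-> (0.4702, 0.1255, 0.033) units [ 1.00e-04 -2.00e-04  3.34e-01] rows>= 3.0
```

Emit:
carry_out:
  targets:
    - [0.001,0,0.07,0,0,0]
    - [0,0,0.09,0,0,0]
    - [0,0,0.09,0,0,0]
    - [0,0,0.06,0,0,0]
    - [0,0,0.02,0,0,0]

```text
time_s: 19.52
tcp_pos: [0.4688, 0.1236, 0.031]
eef_rot: [179.8, 0.1, -23.5]
contact_force: [-0.5, 0.1, 0.5]
gripper_width: 0.0879
gripper_force: 0.0
```

Emit:
carry_out:
  targets:
    - [0,0,0,0,0,0]
    - [0,0,0,0,0,0]
    - [0,0,0,0,0,0]
    - [0,0,0,0,0,0]
    - [0,0,0,0,0,0]
  hand: 0

```text
time_s: 20.15
tcp_pos: [0.4695, 0.1244, 0.0335]
eef_rot: [-180.0, -0.0, -23.5]
contact_force: [-0.0, 0.0, 0.0]
gripper_width: 0.0432
gripper_force: 0.0
```

Emit:
carry_out:
  targets:
    - [0,0,0,0,0,0]
    - [0,0,0,0,0,0]
    - [0,0,0,0,0,0]
    - [0,0,0,0,0,0]

```text
time_s: 20.65
tcp_pos: [0.4692, 0.1241, 0.0331]
eef_rot: [180.0, 0.0, -23.5]
contact_force: [-1.8, -1.3, 4.7]
gripper_width: 0.0294
gripper_force: 20.0
```

Emit:
carry_out:
  targets:
    - [0,0,-0.04,0,0,0]
    - [0,0,-0.08,0,0,0]
    - [0,0,-0.09,0,0,0]
    - [0,0,-0.08,0,0,0]
    - [0,0,-0.04,0,0,0]

```text
time_s: 21.28
tcp_pos: [0.47, 0.1248, 0.2002]
eef_rot: [-179.8, -0.1, -23.5]
contact_force: [0.2, -0.3, -2.0]
gripper_width: 0.0295
gripper_force: 20.0
```

```bash
python3 - <<'E'
from h import *
go((.5087,-.318,.2),(.5912,-.3538,.2))
E
```

```text
[0.47   0.1248 0.2002] [-1.7983e+02 -9.0000e-02 -2.3480e+01] t 21.27
-> (0.5087, -0.318, 0.2) units [ 0.4237  0.7815 -0.0012] rows>= 8.0
-> (0.5912, -0.3538, 0.2) units [ 1.799e-01 -1.000e-04  3.000e-04] rows>= 2.0
```

Emit:
carry_out:
  targets:
    - [0.042,0.078,0,0,0,0]
    - [0.042,0.078,0,0,0,0]
    - [0.042,0.078,0,0,0,0]
    - [0.042,0.078,0,0,0,0]
    - [0.042,0.078,0,0,0,0]

```text
time_s: 21.9
tcp_pos: [0.4879, -0.0977, 0.1978]
eef_rot: [-180.0, 0.0, -23.5]
contact_force: [0.1, -0.1, -1.2]
gripper_width: 0.0293
gripper_force: 20.0
```

Emit:
carry_out:
  targets:
    - [0.042,0.078,0,0,0,0]
    - [0.042,0.078,0,0,0,0]
    - [0.042,0.078,0,0,0,0]
    - [0.042,0.078,0,0,0,0]
    - [0.042,0.078,0,0,0,0]

```text
time_s: 22.52
tcp_pos: [0.5066, -0.3184, 0.1974]
eef_rot: [-180.0, 0.0, -23.5]
contact_force: [0.8, 0.2, -2.2]
gripper_width: 0.0292
gripper_force: 20.0
```

Emit:
carry_out:
  targets:
    - [0,0,0,0,0,0]
    - [0,0,0,0,0,0]
    - [0,0,0,0,0,0]

```text
time_s: 22.9
tcp_pos: [0.5066, -0.3162, 0.198]
eef_rot: [-180.0, 0.0, -23.4]
contact_force: [-0.5, -1.1, -1.7]
gripper_width: 0.0295
gripper_force: 20.0
```

```bash
python3 - <<'E'
from h import *
wrist()
go((.5912,-.3538,.105))
E
```

```text
pot_red [ 0.6346 -0.1397] [ 4.6 -7.   7.1 -7.9 -0.1 -0.2]
pot_green [ 0.5908 -0.3592] [-0.7  2.7 -2.2  1.4  1.3 -0.3]
lid_yellow not seen
lid_blue [ 0.4752 -0.0105] [-20.6  15.2 -22.   25.9   0.6   0.5]
[ 0.5067 -0.3162  0.1982] [-1.7999e+02 -1.0000e-02 -2.3410e+01] t 22.95
-> (0.5912, -0.3538, 0.105) units [0.1849 0.0019 0.1864] rows>= 3.0
```

Emit:
carry_out:
  targets:
    - [0.062,0.002,0,0,0,0]
    - [0.062,0.002,0,0,0,0]
    - [0.062,0.001,0.03,0,0,0]
    - [0,0,0.08,0,0,0]
    - [0,0,0.08,0,0,0]

```text
time_s: 23.58
tcp_pos: [0.5917, -0.3556, 0.1023]
eef_rot: [-180.0, -0.1, -23.4]
contact_force: [0.5, -0.5, -1.8]
gripper_width: 0.0296
gripper_force: 20.0
```

Emit:
carry_out:
  targets:
    - [0,0,0,0,0,0]
    - [0,0,0,0,0,0]
    - [0,0,0,0,0,0]

```text
time_s: 23.95
tcp_pos: [0.5923, -0.3567, 0.1057]
eef_rot: [-180.0, -0.2, -23.4]
contact_force: [-0.4, 0.8, -2.2]
gripper_width: 0.0293
gripper_force: 20.0
```

```bash
python3 - <<'E'
from h import *
a=r.capture('scene')[120:200,165:275];b=r.capture('side')[70:150,253:363]
cv2.imwrite('pics/m6.png',cv2.resize(np.hstack([a,b])[:,:,::-1],None,fx=3.6,fy=3.6))
go((.591,-.3555,.079))
E
```

```text
[ 0.5918 -0.3567  0.105 ] [-1.7999e+02 -1.7000e-01 -2.3470e+01] t 24.05
-> (0.591, -0.3555, 0.079) units [-0.0025 -0.0015  0.0521] rows>= 1.0
```

View pics/m6.png

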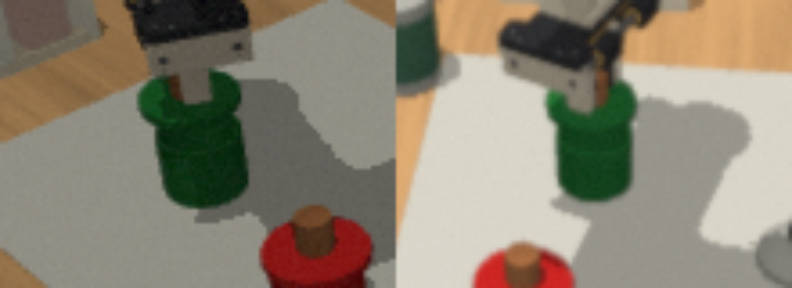

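The green lid looks about 3–4 mm too far −y/+x relative to its pot: scene crop lid centre 190 against the pot axis at about 195. I'll correct by about 3 mm while lowering.

Emit:
carry_out:
  targets:
    - [-0.005,-0.006,0,0,0,0]
    - [0,0,0.014,0,0,0]
    - [0,0,0.015,0,0,0]
    - [0,0,0.014,0,0,0]
    - [0,0,0,0,0,0]

```text
time_s: 24.68
tcp_pos: [0.5892, -0.3526, 0.0803]
eef_rot: [180.0, 0.1, -23.5]
contact_force: [-0.1, -0.5, -1.2]
gripper_width: 0.0294
gripper_force: 20.0
```

Emit:
carry_out:
  targets:
    - [0,0,0.005,0,0,0]
    - [0,0,0,0,0,0]

```text
time_s: 24.92
tcp_pos: [0.59, -0.3528, 0.0793]
eef_rot: [-180.0, -0.0, -23.5]
contact_force: [0.3, 0.8, -2.1]
gripper_width: 0.0294
gripper_force: 20.0
```

Emit:
carry_out:
  targets:
    - [0,0,0.003,0,0,0]
    - [0,0,0,0,0,0]

```text
time_s: 25.18
tcp_pos: [0.5901, -0.3528, 0.0792]
eef_rot: [180.0, -0.1, -23.5]
contact_force: [-4.0, 1.7, 7.3]
gripper_width: 0.0291
gripper_force: 20.0
```

Emit:
carry_out:
  targets:
    - [0,0,0,0,0,0]
    - [0,0,0,0,0,0]
    - [0,0,0,0,0,0]
    - [0,0,0,0,0,0]
    - [0,0,0,0,0,0]
  hand: 1

```text
time_s: 25.8
tcp_pos: [0.5898, -0.3527, 0.0775]
eef_rot: [180.0, 0.0, -23.5]
contact_force: [-0.2, 0.5, -0.7]
gripper_width: 0.0742
gripper_force: 0.0
```

Emit:
carry_out:
  targets:
    - [0,0,-0.03,0,0,0]
    - [0,0,-0.06,0,0,0]
    - [0,0,-0.08,0,0,0]
    - [0,0,-0.07,0,0,0]
    - [0,0,0,0,0,0]

```text
time_s: 26.42
tcp_pos: [0.5916, -0.3536, 0.2028]
eef_rot: [-180.0, -0.4, -23.5]
contact_force: [-0.6, 0.7, 0.3]
gripper_width: 0.0876
gripper_force: 0.0
```

```bash
python3 - <<'E'
from h import *
go((.4597,.0155,.2))
E
```

```text
[ 0.5916 -0.3536  0.2028] [-180.     -0.43  -23.45] t 26.43
-> (0.4597, 0.0155, 0.2) units [-0.5359 -0.5722  0.0015] rows>= 7.0
```

Emit:
carry_out:
  targets:
    - [-0.054,-0.057,0,0,0,0]
    - [-0.054,-0.057,0,0,0,0]
    - [-0.054,-0.057,0,0,0,0]
    - [-0.054,-0.057,0,0,0,0]
    - [-0.054,-0.057,0,0,0,0]

```text
time_s: 27.05
tcp_pos: [0.522, -0.1671, 0.1977]
eef_rot: [-180.0, 0.0, -23.5]
contact_force: [0.9, 0.8, 0.4]
gripper_width: 0.0875
gripper_force: 0.0
```

Emit:
carry_out:
  targets:
    - [-0.053,-0.057,0,0,0,0]
    - [-0.053,-0.057,0,0,0,0]
    - [-0.053,-0.057,0,0,0,0]
    - [-0.053,-0.057,0,0,0,0]
    - [-0.053,-0.057,0,0,0,0]

```text
time_s: 27.68
tcp_pos: [0.4573, 0.0163, 0.1978]
eef_rot: [-180.0, -0.0, -23.5]
contact_force: [-0.2, 0.6, 0.2]
gripper_width: 0.0876
gripper_force: 0.0
```

Emit:
carry_out:
  targets:
    - [0,0,0,0,0,0]
    - [0,0,0,0,0,0]
    - [0,0,0,0,0,0]

```text
time_s: 28.05
tcp_pos: [0.4581, 0.0146, 0.1975]
eef_rot: [180.0, 0.0, -23.5]
contact_force: [0.2, -0.3, 0.2]
gripper_width: 0.0871
gripper_force: 0.0
```

```bash
python3 - <<'E'
from h import *
wrist()
go((.4597,.0155,.2),(.4597,.0155,.033))
E
```

```text
lid_red not seen
lid_yellow not seen
lid_green not seen
lid_blue [0.4593 0.0116] [-1.2  2.1 -2.   1.6  0.9 -0.4]
[0.4581 0.0146 0.1975] [ 1.7998e+02  1.0000e-02 -2.3550e+01] t 28.1
-> (0.4597, 0.0155, 0.2) units [ 0.0021 -0.003  -0.0051] rows>= 1.0
-> (0.4597, 0.0155, 0.033) units [ 1.00e-04 -1.00e-04  3.34e-01] rows>= 3.0
```

Emit:
carry_out:
  targets:
    - [0.003,-0.002,0.07,0,0,0]
    - [0,0,0.09,0,0,0]
    - [0,0,0.09,0,0,0]
    - [0,0,0.06,0,0,0]
    - [0,0,0.019,0,0,0]

```text
time_s: 28.72
tcp_pos: [0.4588, 0.0144, 0.0313]
eef_rot: [179.8, 0.1, -23.6]
contact_force: [-0.4, -0.8, 0.4]
gripper_width: 0.0877
gripper_force: 0.0
```

Emit:
carry_out:
  targets:
    - [0,0,0,0,0,0]
    - [0,0,0,0,0,0]
    - [0,0,0,0,0,0]
    - [0,0,0,0,0,0]
    - [0,0,0,0,0,0]
  hand: 0

```text
time_s: 29.35
tcp_pos: [0.46, 0.0157, 0.0335]
eef_rot: [-180.0, -0.0, -23.5]
contact_force: [-0.2, 0.5, -1.1]
gripper_width: 0.043
gripper_force: 0.0
```

Emit:
carry_out:
  targets:
    - [0,0,0,0,0,0]
    - [0,0,0,0,0,0]
    - [0,0,0,0,0,0]
    - [0,0,0,0,0,0]

```text
time_s: 29.85
tcp_pos: [0.4597, 0.0155, 0.0331]
eef_rot: [180.0, 0.0, -23.5]
contact_force: [-0.8, -0.1, 3.4]
gripper_width: 0.0298
gripper_force: 20.0
```

Emit:
carry_out:
  targets:
    - [0,0,-0.04,0,0,0]
    - [0,0,-0.08,0,0,0]
    - [0,0,-0.09,0,0,0]
    - [0,0,-0.08,0,0,0]
    - [0,0,-0.04,0,0,0]

```text
time_s: 30.48
tcp_pos: [0.4605, 0.016, 0.2002]
eef_rot: [-179.9, -0.1, -23.5]
contact_force: [-0.2, 0.2, -1.5]
gripper_width: 0.0292
gripper_force: 20.0
```

```bash
python3 - <<'E'
from h import *
go((.4864,.3791,.2),(.569,.3433,.2))
E
```

```text
[0.4605 0.016  0.2002] [-1.7986e+02 -1.2000e-01 -2.3470e+01] t 30.48
-> (0.4864, 0.3791, 0.2) units [-0.2418 -0.6868  0.0015] rows>= 6.0
-> (0.569, 0.3433, 0.2) units [ 1.8e-01 -1.0e-04  4.0e-04] rows>= 2.0
```

Emit:
carry_out:
  targets:
    - [-0.024,-0.068,0,0,0,0]
    - [-0.024,-0.068,0,0,0,0]
    - [-0.024,-0.069,0,0,0,0]
    - [-0.024,-0.069,0,0,0,0]
    - [-0.024,-0.069,0,0,0,0]

```text
time_s: 31.1
tcp_pos: [0.4729, 0.1981, 0.1977]
eef_rot: [180.0, 0.0, -23.5]
contact_force: [0.2, 0.0, -0.9]
gripper_width: 0.0296
gripper_force: 20.0
```

Emit:
carry_out:
  targets:
    - [-0.024,-0.068,0,0,0,0]
    - [-0.024,-0.068,0,0,0,0]
    - [-0.024,-0.069,0,0,0,0]
    - [-0.024,-0.069,0,0,0,0]
    - [-0.024,-0.069,0,0,0,0]

```text
time_s: 31.72
tcp_pos: [0.4861, 0.3792, 0.1974]
eef_rot: [180.0, 0.0, -23.5]
contact_force: [0.8, 0.9, -1.1]
gripper_width: 0.0296
gripper_force: 20.0
```

Emit:
carry_out:
  targets:
    - [0,0,0,0,0,0]
    - [0,0,0,0,0,0]
    - [0,0,0,0,0,0]

```text
time_s: 32.1
tcp_pos: [0.4863, 0.3772, 0.198]
eef_rot: [180.0, 0.0, -23.5]
contact_force: [-0.2, 0.0, 0.0]
gripper_width: 0.0295
gripper_force: 20.0
```

```bash
python3 - <<'E'
from h import *
wrist()
go((.569,.3433,.105))
E
```

```text
pot_blue [0.5715 0.3432] [-1.6  1.6 -1.7  1.5  0.1 -0.1]
lid_red not seen
lid_green not seen
[0.4864 0.3772 0.1982] [-180.      0.    -23.52] t 32.15
-> (0.569, 0.3433, 0.105) units [ 0.1786 -0.0038  0.1863] rows>= 3.0
```

Emit:
carry_out:
  targets:
    - [0.06,-0.002,0,0,0,0]
    - [0.06,-0.002,0,0,0,0]
    - [0.06,-0.001,0.03,0,0,0]
    - [0,0,0.08,0,0,0]
    - [0,0,0.08,0,0,0]

```text
time_s: 32.78
tcp_pos: [0.5706, 0.3435, 0.1026]
eef_rot: [-179.9, -0.0, -23.6]
contact_force: [0.7, 1.6, -0.9]
gripper_width: 0.0296
gripper_force: 20.0
```

Emit:
carry_out:
  targets:
    - [0,0,0,0,0,0]
    - [0,0,0,0,0,0]
    - [0,0,0,0,0,0]

```text
time_s: 33.15
tcp_pos: [0.5709, 0.3453, 0.1055]
eef_rot: [-179.8, -0.1, -23.5]
contact_force: [0.7, 0.2, -1.9]
gripper_width: 0.0289
gripper_force: 20.0
```

```bash
python3 - <<'E'
from h import *
a=r.capture('scene')[235:315,357:467];b=r.capture('side')[260:340,235:345]
cv2.imwrite('pics/m7.png',cv2.resize(np.hstack([a,b])[:,:,::-1],None,fx=3.6,fy=3.6))
go((.5698,.3437,.079))
E
```

```text
[0.5705 0.3451 0.1049] [-1.7985e+02 -6.0000e-02 -2.3470e+01] t 33.25
-> (0.5698, 0.3437, 0.079) units [-0.0003  0.0032  0.0518] rows>= 1.0
```

View pics/m7.png

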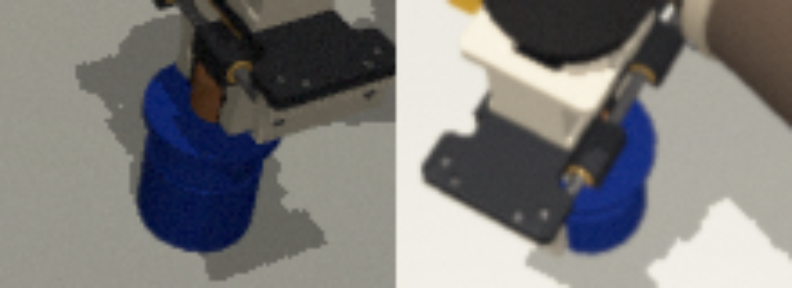

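The blue lid centre (x≈211) lines up with the leaning pot axis (202 at the rim, extrapolating to 211). Lowering.

Emit:
carry_out:
  targets:
    - [0,0.002,0.01,0,0,0]
    - [0,0,0.012,0,0,0]
    - [0,0,0.012,0,0,0]
    - [0,0,0.008,0,0,0]
    - [0,0,0,0,0,0]

```text
time_s: 33.88
tcp_pos: [0.5693, 0.3433, 0.0814]
eef_rot: [179.9, 0.0, -23.5]
contact_force: [-0.1, -0.2, -1.2]
gripper_width: 0.0292
gripper_force: 20.0
```

Emit:
carry_out:
  targets:
    - [0,0,0.005,0,0,0]
    - [0,0,0,0,0,0]

```text
time_s: 34.12
tcp_pos: [0.5695, 0.3435, 0.0795]
eef_rot: [180.0, 0.0, -23.5]
contact_force: [1.0, 0.2, -1.1]
gripper_width: 0.0295
gripper_force: 20.0
```

Emit:
carry_out:
  targets:
    - [0,0,0.003,0,0,0]
    - [0,0,0,0,0,0]

```text
time_s: 34.38
tcp_pos: [0.5697, 0.3436, 0.0792]
eef_rot: [-180.0, -0.0, -23.5]
contact_force: [-3.3, -0.6, 4.7]
gripper_width: 0.0293
gripper_force: 20.0
```

Emit:
carry_out:
  targets:
    - [0,0,0,0,0,0]
    - [0,0,0,0,0,0]
    - [0,0,0,0,0,0]
    - [0,0,0,0,0,0]
    - [0,0,0,0,0,0]
  hand: 1

```text
time_s: 35.0
tcp_pos: [0.5695, 0.3435, 0.078]
eef_rot: [180.0, 0.0, -23.5]
contact_force: [0.8, 0.1, -1.5]
gripper_width: 0.0742
gripper_force: 0.0
```

Emit:
carry_out:
  targets:
    - [0,0,-0.03,0,0,0]
    - [0,0,-0.06,0,0,0]
    - [0,0,-0.09,0,0,0]
    - [0,0,-0.1,0,0,0]
    - [0,0,-0.04,0,0,0]

```text
time_s: 35.62
tcp_pos: [0.5707, 0.3442, 0.2434]
eef_rot: [-179.7, -0.2, -23.5]
contact_force: [-0.7, -0.2, -1.2]
gripper_width: 0.0879
gripper_force: 0.0
```

Emit:
carry_out:
  targets:
    - [-0.08,-0.06,0,0,0,0]
    - [-0.08,-0.06,0,0,0,0]
    - [-0.08,-0.06,0,0,0,0]
    - [-0.06,-0.06,0,0,0,0]
    - [0,0,0,0,0,0]

```text
time_s: 36.25
tcp_pos: [0.4783, 0.5159, 0.2387]
eef_rot: [-180.0, -0.0, -23.3]
contact_force: [-0.0, -0.2, -0.7]
gripper_width: 0.0877
gripper_force: 0.0
```

```bash
python3 - <<'E'
from h import *
a=r.capture('scene');b=r.capture('side')
cv2.imwrite('pics/m8.png',np.hstack([a[120:340,180:480],b[60:360,220:420][:,:].copy()[:220]])[:,:,::-1])
def crop(im,x,y): return cv2.resize(im[y-40:y+30,x-40:x+40],None,fx=2.4,fy=2.4,interpolation=cv2.INTER_CUBIC)
top=np.hstack([crop(a,*p) for p in((253,195),(329,262),(221,160),(412,278))])
bot=np.hstack([crop(b,*p) for p in((288,157),(259,247),(308,113),(289,311))])
cv2.imwrite('pics/m8.png',np.vstack([top,bot])[:,:,::-1])
SH['full']=[(.036,0),(.042,.056),(.042,.066)]
for c,p0,p1 in(('red',(253,195),(288,155)),('yellow',(329,262),(259,245)),('green',(221,160),(308,110)),('blue',(412,278),(289,308))):
    o=[(near(blobs(im,c),p,15),r.camera_info(n)) for im,n,p in((a,'scene',p0),(b,'side',p1))]
    o=[q for q in o if q[0] is not None];print(c,len(o),*fit(o,'full',POS['pot_'+c]))
E
```

```text
red 2 [ 0.63033586 -0.14341098] [-1.1  1.4 -3.   0.4  0.4 -1.3 -2.3 -0.  -2.8  1.8 -0.9 -0.4]
yellow 2 [0.66799779 0.18236407] [-0.3  0.9 -3.2  0.3  0.3 -1.2 -2.4  0.1 -1.9  1.2 -1.  -0.1]
green 2 [ 0.59090003 -0.35150001] [-0.6  1.4 -2.6 -0.2  0.5 -1.2 -2.4 -0.  -3.4  2.1 -1.2 -0.5]
blue 2 [0.57392934 0.34769653] [-2.   0.6 -0.5  1.  -0.5  0.2 -4.8  8.4 -1.3  2.2  1.6 -0.6]
```

View pics/m8.png

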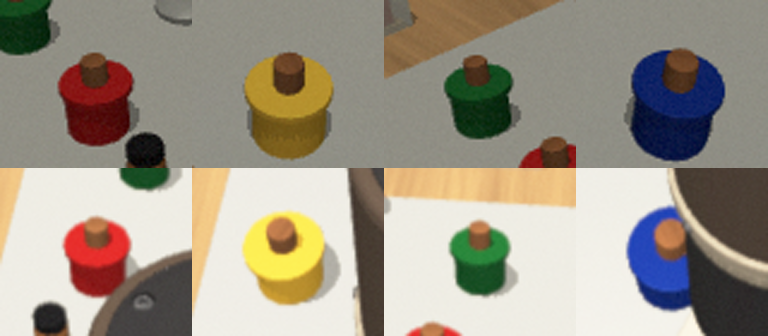

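The crops show all four lids level and home on pots of their own colour, with the fits matching the seated model. The blue pot is partly hidden in the side view but clear in the scene view.

```bash
python3 -c "
from plant import r
print(r.close_job())"
```

```text
the job is handed in; nothing more can be done
None
```

The job is handed in at about 36 s: the red, yellow, green and blue lids each sit level on the pot of the same colour, all pots are still in place, and the arm never went near the pan lid or the pepper jar.

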